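Turn the swivel hook home and hang the pale board

TASK

Turn the yellow swivel hook clockwise (seen from above) until its heel has pushed the red spring plunger fully in and it comes up solid, without forcing it. Then take the pale board with the hanging hole out of the rack and hang it gently on the hook by its hole, leaving the hook home, the board hanging freely and everything else undisturbed.

Things in the scene. Friction and masses are not known exactly. Their poses are not given: they have to be found in the camera images.
- pivot (a point): Top of the hook's stand, on its upright swivel axis, level with the centre of the bar, 175 mm above the table. Axes are the stand's: z up, -x its front. Brass hub here is 32 mm across and reaches 6 mm above this point. Below it a fixed grey clamp ring (36 mm across, top 18 mm below the point) carries the red plunger, reaching 40 mm from the axis on the side away from the hook's home direction.
- stand: Fixed stand of the swivel hook: steel post 18 mm across on a 130 x 130 x 12 mm foot; origin under the foot's centre, z up, -x its front.
- hook: The hook; origin on the swivel axis at bar height, -x outward along the bar. Stays where left; drag about 0.22 N m (2.5 to 5 N pushed at 60 mm). Starts 57 to 100 deg anticlockwise of the stand's front. Home is not measured: up to 30 deg either side of the front. Over the last 0.2 rad the push at 60 mm rises to 5 to 7 N, then it comes up solid. More than 16 N on it spoils it.
- hook_tip (a point): Outer end of the yellow hook: a level round bar 8 mm thick from the hub to this point, 80 mm from the swivel axis, on the bar's centre line, at the foot of the upturned end, which rises to 14 mm above the point and reaches 84 mm from the axis. Local -x points outward along the bar, z up.
- hook_seat (a point): Point on the bar's centre line 46 mm from the swivel axis, half-way along the clear bar where the board is to hang. Axes as hook_tip. It turns with the hook.
- latch (a joint): Red spring plunger on the clamp ring, level with the pin under the hook's heel (the short arm opposite the bar). 0 m = out, 0.006 m = fully in; counts as in above 0.0045. To be pushed in by the hook's heel, over the hook's last 0.2 rad; springs out when the hook is turned back. The hook's drag is enough to keep it in.
- board_mid (a point): Centre, half-way up, of the pale wooden board, 167 mm tall (local z), 10 mm thick (local x). Lower part 110 mm wide (local y), 97 mm tall; above it a handle 48 mm wide, whose top 42 mm is solid and is where to grip. 0.1 to 0.25 kg. Stands loose and upright in one of the rack's slots. Either face may hang outward.
- rack: Fixed green rack 180 x 130 x 32 mm, origin under its centre: three slots along its y, 13 mm wide, 55 mm apart along its x, floor 8 mm above the table; a board stands in each, its thickness across the slot.
- hole (a point): Centre of the board's square hanging hole, 28 mm high and 28 mm wide, straight through the 10 mm thickness. It lies 27.5 mm above board_mid, 56 mm below the top of the handle; axes as the board.
- dark_a: Dark board without handle or hole, 110 x 97 x 10 mm, in another slot of the rack; origin at the centre of its lower edge. Leave alone.
- dark_b: A second dark board, same size. Leave alone.
- tape: Roll of grey tape lying flat, 90 mm across, 45 mm high; origin under its centre. Leave alone.
- punch: Steel hand punch standing upright, 48 mm across, 87 mm tall; origin under its centre. Leave alone.
- shears: Blue-handled shears lying flat, 170 mm long; origin near the pivot. Leave alone.
- penpot: Black pen pot, 72 mm across, 100 mm high; origin under its centre. Leave alone.
- oil: Amber oil bottle, 60 mm across, 130 mm tall; origin under its centre. Leave alone.
There are look-alikes about, which are no part of the job. There is more than one size of the part that bears board_mid; the job needs the largest.

How it is judged:
On the way:
1. the hook is turned home, with the red plunger in, while the pale board still stands in the rack (value of joint latch above 0.0045 m and distance of board_mid from where it was at the start of the episode below 0.02 m), for 0.2 s.
At the end, for the whole second after the job is handed in: Red plunger in by over 4.5 of 6 mm; the pale board hangs released on the bar: hole centre within 28 mm horizontally of mid-bar and 4 to 16 mm below the bar's centre line, upright within 0.2 rad, its weight (over 0.4 N) on the hook, slower than 0.03 m/s (value of joint latch above 0.0045 m and horizontal distance between hole and hook_seat below 0.028 m and z of hole in the frame of hook_seat between -0.016 and -0.004 m and angle between hole's own z axis and vertical below 0.2 rad and contact force between board and hook above 0.4 N and linear speed of board below 0.03 m/s); the robot touches nothing.
It fails at once if the robot or the board presses on the hook with more than 16 N (contact force between any of the arm, the fingers, board and hook above 16 N).
It fails at once if a bystander is moved by more than 30 mm (distance of any of dark_a, dark_b, tape, punch, shears, penpot, oil from where it was at the start of the episode above 0.03 m).
It also fails if it takes over 70 s, if anything falls off the work surface, if the arm or the gripper's body presses on something with over 40 N, if the wrist force passes 120 N, or if a joint passes its speed limit or range.

ROBOT

A 6-joint arm with a two-finger parallel gripper is mounted at the origin on the work surface. World frame = base frame: x ahead of the robot, y to its left, z up, the work surface at z = 0. Lengths are in m, angles in rad, forces in N, time in s.
With the tool pointing down it reaches from about 0.35 to 0.775 m from the base axis. Payload 5.5 kg.
Tool frame: the origin (TCP) lies at the very end of the fingers, on their centre line; the grasp point (between the pads) lies 19 mm behind it; z points along the fingers, y is the direction in which the jaws open and shut (so a half turn about z gives the same grasp; the last joint's range is limited). The gripper opens to 85 mm and grips with 20 to 120 N. Pads are 22 mm wide; open, the fingers measure 114 mm over their backs; the gripper's body (76 mm by 85 mm) begins 54 mm behind the grasp point. The pads swing forward as they close: fully open they stand 13 mm farther back than shut.
Start: joints at [-1.387, 0.313, 0.046, 1.304, 0, 1.431], TCP at [0.183, -0.545, 0.231] pointing down, gripper open.
Joint ranges: [-2.76, 2.76], [-0.86, 1.69], [-1.03, 1.26], [-2.2, 2.34], [-1.47, 1.5], [-3.14, 3.14]. Speed limits (rad/s): [2.57, 2.57, 3.14, 3.14, 3.14, 3.14].

INTERFACE

Orientations are given as a unit quaternion [w, x, y, z].
In Python, from workcell import env gives the robot as it stands. The module is installed in compiled form; this text tells all that it offers.
- The arm moves only by the shell command python3 -m pendant 'ROWS' [FORCE]. ROWS is JSON, a list of rows, each an object with "fingers": the finger opening in mm, from 0 to 85.4; "delta_pos": the shift along the tool's x, y, z in mm, a list of three; "angular": the turn, a rotation vector about the tool's x, y, z in rad, a list of three. In form: [{"fingers": fingers, "delta_pos": [x, y, z], "angular": [ax, ay, az]}, ...]. A call has 1 to 12 rows; each row shifts and turns the commanded pose from where the row before left it, along the tool's axes as they then stand; what a row does not reach is not made up. A row lasts 1/10 s, in which the tool goes at most 50 mm and 8.59 degrees, less where a joint would pass 70% of its speed; a pose out of reach is approached as far as the arm can. A call is refused whole if a number of a shift passes 50 or a number of a turn 0.15, either way. A call with a gripper value outside its range is refused whole. The fingers move at their own pace and stop on an object; FORCE is the grip in N (left out, the last holds). Time passes only in rows, so rows that do not move let the fingers close. It gives the time, the measured TCP pose, the force and the opening at its end, in the units of the state.
- env.get_state(): the state, without advancing time (a new reading comes with each control period).
- env.read_camera(name): name is "scene" or "top"; returns the picture (420x560x3 uint8, blue, green, red); there is no depth.
- env.camera_params(name): a dict with "fx", "fy", "cx", "cy" (pixels), "view" (4x4, takes a point from world to camera coordinates). Camera axes: x right, y up, looking along -z (the intrinsics and any distortion apply to the point x, -y, -z); pixel columns grow to the right and rows downward; lengths in m; the calibration is good to about 2 mm. A picture is of the moment at which its call begins. camera_params takes no time and is no camera call.
- env.hand_in(): hands the job in, once; it reports no verdict.
The state is a dict: "clock": time; "joint_pos": joint angles; "qvel": joint speeds; "tau": joint torques, N m; "tcp_pos": TCP position; "orientation": TCP orientation; "wrist_force": force on the tool from outside, world axes, zero at the start; "ft_torque": the same for the moment, N m; "finger_gap": finger opening in m.
Only numpy, scipy, OpenCV 4.12 (cv2) and the standard library are available. Lean on these libraries where they do the work, as an engineer would, in place of code of your own. Each camera call takes 0.05 s, during which the arm holds its last target. There are 200 camera calls.

## Working session

There is one attempt and no reset: what is moved stays moved. The work goes in short steps, Python scripts to look and compute and a shell command to move; the robot and the scene stay as the last step left them, time stands still between calls to the robot, and variables do not carry over. Pictures are saved under pics/ and viewed, about 8 in all and at most 12, crops included, and the job is handed in when it is done.

```bash
mkdir -p pics && cat > h.py <<'E'
import numpy as np, cv2
from workcell import env
def snap(n,f):
    im=np.array(env.read_camera(n)); cv2.imwrite(f'pics/{f}.png',im); return im
def ray(n,u,v):
    p=env.camera_params(n); V=np.array(p['view']); R=V[:3,:3]; o=-R.T@V[:3,3]
    D=p.get('dist',None)
    d=np.array([(u-p['cx'])/p['fx'],-(v-p['cy'])/p['fy'],-1.]); return o,R.T@d
def onz(n,u,v,z):
    o,d=ray(n,u,v); return o+d*(z-o[2])/d[2]
def tri(a,b):
    (o1,d1),(o2,d2)=a,b
    A=np.stack([d1,-d2],1); t=np.linalg.lstsq(A,o2-o1,rcond=None)[0]
    p,q=o1+t[0]*d1,o2+t[1]*d2; return (p+q)/2,np.linalg.norm(p-q)
def px(n,P):
    p=env.camera_params(n); V=np.array(p['view']); c=V[:3,:3]@np.array(P)+V[:3,3]
    return p['cx']+p['fx']*c[0]/-c[2], p['cy']-p['fy']*c[1]/-c[2]
E
python3 - <<'E'
from h import *
for n in('scene','top'):
    snap(n,n+'0'); p=env.camera_params(n); print({k:np.round(v,3).tolist() for k,v in p.items()})
a=cv2.imread('pics/scene0.png');b=cv2.imread('pics/top0.png')
print(env.get_state())
E
```

```text
{'fx': 492.177, 'fy': 492.177, 'cx': 281.984, 'cy': 201.853, 'view': [[0.15, 0.989, 0.009, -0.074], [-0.715, 0.102, 0.692, 0.323], [0.683, -0.11, 0.722, -1.616], [0.0, 0.0, 0.0, 1.0]]}
{'fx': 492.769, 'fy': 492.769, 'cx': 285.28, 'cy': 216.032, 'view': [[0.009, -1.0, 0.006, -0.001], [0.998, 0.009, 0.056, -0.557], [-0.056, 0.006, 0.998, -1.443], [0.0, 0.0, 0.0, 1.0]]}
{'clock': 0.1, 'joint_pos': array([-1.38657914e+00,  3.13970087e-01,  4.50772927e-02,  1.30361150e+00,
       -5.93824382e-06,  1.43119064e+00]), 'qvel': array([ 0.00017533, -0.00270575,  0.00275351, -0.00165777,  0.00062338,
        0.00044439]), 'tau': array([ 2.24670825e-03, -4.81723845e+01,  2.99245781e+01,  1.27048497e-02,
       -1.91972349e-04,  6.41943075e-06]), 'tcp_pos': array([ 0.18286051, -0.54465504,  0.23046632]), 'orientation': array([-8.53705374e-04,  9.86920593e-01,  1.61204882e-01, -2.20155543e-05]), 'wrist_force': array([-0.26521603,  0.50277169,  0.0948524 ]), 'ft_torque': array([ 0.02307966, -0.05604031,  0.03244614]), 'finger_gap': 0.08539744578089115}
```

View pics/scene0.png

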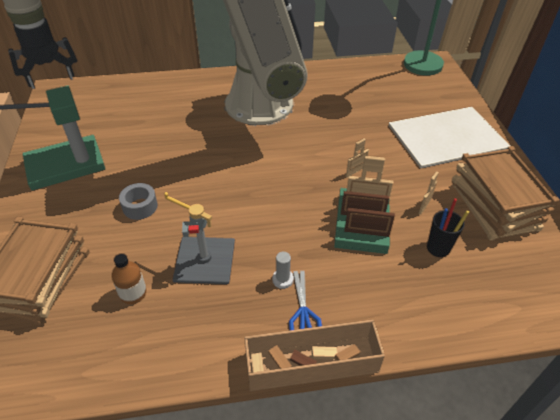

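View pics/top0.png

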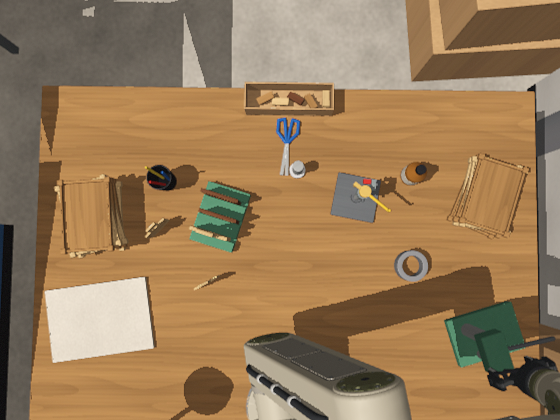

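The overview shows the hook near scene (197,212) / top (365,190). The rack is near scene (367,215) / top (221,215), with the pale board in the slot nearest the robot. I'll zoom in on both.

```bash
python3 - <<'E'
from h import *
a=cv2.imread('pics/scene0.png');b=cv2.imread('pics/top0.png')
def c(i,x,y,w,h):return cv2.resize(i[y:y+h,x:x+w],(400,300),interpolation=cv2.INTER_CUBIC)
cv2.imwrite('pics/z0.png',np.vstack([np.hstack([c(a,150,185,100,75),c(a,320,130,160,120)]),np.hstack([c(b,325,160,100,75),c(b,180,160,120,90)])]))
print(px('scene',(0,0,0)))
E
```

```text
(np.float64(259.45964327800556), np.float64(103.55750566394161))
```

View pics/z0.png

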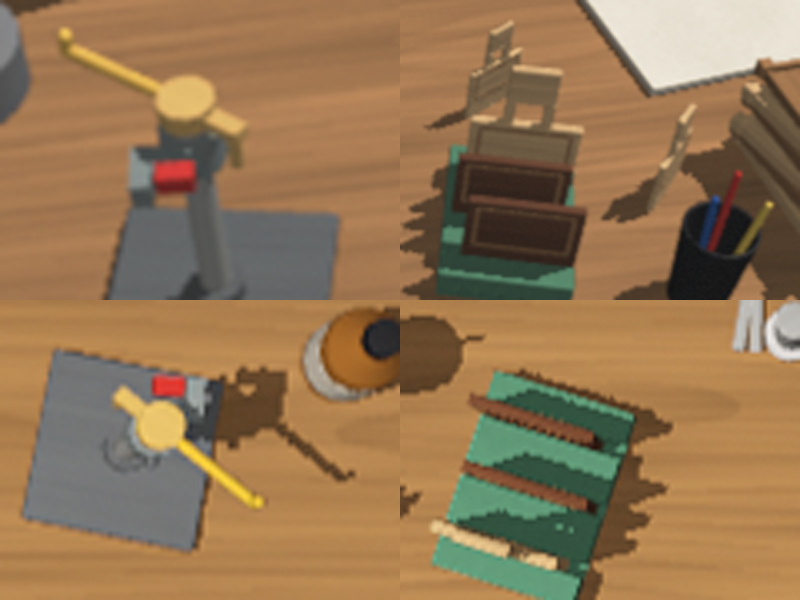

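The hook's bar points toward the robot's right, with the tip at top (389.5,211) and hub at (365,191). The red plunger is at about (367,181). The pale handled board stands in the rack's slot nearest the robot, its top running along top (289..320, 214..222).

```bash
python3 - <<'E'
from h import *
r=lambda *a:np.round(np.array(a).squeeze(),4).tolist()
S=lambda u,v:(u/4+150,v/4+185); T=lambda u,v:(u/4+325,v/4+160)
c=[onz('top',*T(*q),.012) for q in((52,50),(22,217),(192,250))]
print('foot',r(*c),'centre',r((c[0]+c[2])/2), [np.linalg.norm(c[i]-c[i+1]).round(4) for i in(0,1)])
for k in (0,1):
    d=c[k]-c[k+1]; print('edge ang',np.degrees(np.arctan2(d[1],d[0])))
s,t=S(185,95),T(160,125)
print('hub top',r(onz('scene',*s,.181)),r(onz('top',*t,.181)),tri(ray('scene',*s),ray('top',*t)))
s,t=S(65,33),T(258,203)
print('tip',r(onz('scene',*s,.187)),r(onz('top',*t,.187)),tri(ray('scene',*s),ray('top',*t)))
# red plunger
s,t=S(175,177),T(169,85)
print('red',r(onz('scene',*s,.15)),r(onz('top',*t,.155)))
print('ringblock',r(onz('top',*T(203,90),.157)))
print('heel',r(onz('top',*T(122,97),.179)))
# board: top edge of handle; scale .4 -> scene crop 400/160=2.5, top crop 400/120=3.333
S2=lambda u,v:((u-400)/2.5+320,v/2.5+130); T2=lambda u,v:((u-400)/3.3333+180,(v-300)/3.3333+160)
for q in((510,65),(563,72)): print('handle top corner scene',r(onz('scene',*S2(*q),.175)))
for q in((473,132),(583,140)): print('shoulder',r(onz('scene',*S2(*q),.105)))
for q in((498,371),(635,413),(582,600),(432,563)): print('rack corner',r(onz('top',*T2(*q),.032)))
E
python3 - <<'E'
import cv2
b=cv2.imread('pics/top0.png');a=cv2.imread('pics/scene0.png')
cv2.imwrite('pics/z1.png',__import__('numpy').hstack([cv2.resize(b[210:270,185:255],(420,360),interpolation=cv2.INTER_CUBIC),cv2.resize(a[140:220,335:405],(315,360),interpolation=cv2.INTER_CUBIC)]))
E
```

```text
foot [[0.6891, -0.1519, 0.012], [0.5641, -0.1299, 0.012], [0.5407, -0.2563, 0.012]] centre [0.6149, -0.2041, 0.012] [np.float64(0.127), np.float64(0.1285)]
edge ang -9.9485890297813
edge ang 79.520788010198
hub top [0.6183, -0.2037, 0.181] [0.6153, -0.2042, 0.181] (array([ 0.61565783, -0.20429738,  0.17831716]), np.float64(0.0006578797870977254))
tip [0.5689, -0.2658, 0.187] [0.564, -0.2674, 0.187] (array([ 0.564344  , -0.26740224,  0.18280729]), np.float64(0.0017149289428756173))
red [0.6476, -0.2135, 0.15] [0.6453, -0.2146, 0.155]
ringblock [0.6418, -0.2371, 0.157]
heel [0.6339, -0.1794, 0.179]
handle top corner scene [0.4961, 0.1956, 0.175]
handle top corner scene [0.5129, 0.2428, 0.175]
shoulder [0.511, 0.1635, 0.105]
shoulder [0.5371, 0.2674, 0.105]
rack corner [0.6565, 0.2282, 0.032]
rack corner [0.6205, 0.1071, 0.032]
rack corner [0.4559, 0.1513, 0.032]
rack corner [0.487, 0.283, 0.032]
```

View pics/z1.png

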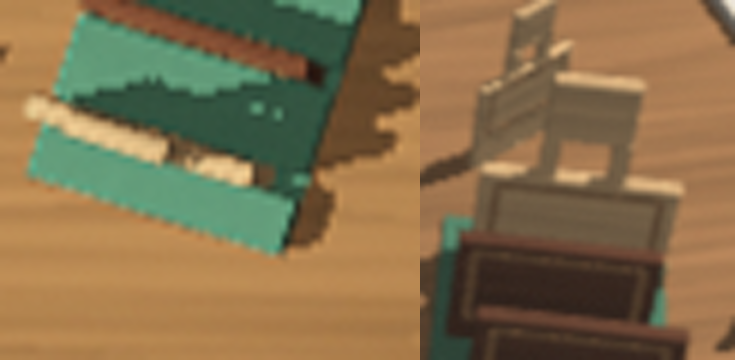

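```bash
python3 - <<'E'
from h import *
for s,t in [((62,92),(494,347)),((0,105),(555,338)),((75,112),(497,365)),((122,259),(416,168))]: print(tri(ray('scene',*s),ray('top',*t)))
for q in((447,322),(515,301),(524,345),(457,367)): print(onz('top',*q,.02).round(3))
print('oil',onz('top',414,172,.1),'tape',onz('top',412,265,.045),'lookalikes',onz('top',155,228,.05),onz('top',212,281,.05), px('scene',[0.183,-.545,.231]),px('top',[0.183,-.545,.231]))
E
python3 -c "
import cv2,numpy as np
a=cv2.imread('pics/scene0.png')[20:190,0:140];b=cv2.imread('pics/top0.png')[290:420,430:560]
cv2.imwrite('pics/z2.png',np.hstack([cv2.resize(a,(370,450)),cv2.resize(b,(430,450))]))"
```

```text
(array([ 0.22453412, -0.51664348,  0.23856747]), np.float64(0.0042194698149974905))
(array([ 0.24612454, -0.66778734,  0.23038109]), np.float64(0.005658562785006915))
(array([ 0.1578356 , -0.54412803,  0.13835414]), np.float64(0.03740189337869254))
(array([ 0.68735177, -0.35931713,  0.12544044]), np.float64(0.009656813080980667))
[ 0.251 -0.471  0.02 ]
[ 0.314 -0.671  0.02 ]
[ 0.187 -0.696  0.02 ]
[ 0.122 -0.499  0.02 ]
oil [ 0.67976162 -0.35554967  0.1       ] tape [ 0.41730921 -0.36294099  0.045     ] lookalikes [0.51735988 0.3798189  0.05      ] [0.36685912 0.21303682 0.05      ] (np.float64(54.8769870411696), np.float64(86.44684555189828)) (np.float64(505.22797711717817), np.float64(363.3726488308638))
```

View pics/z2.png

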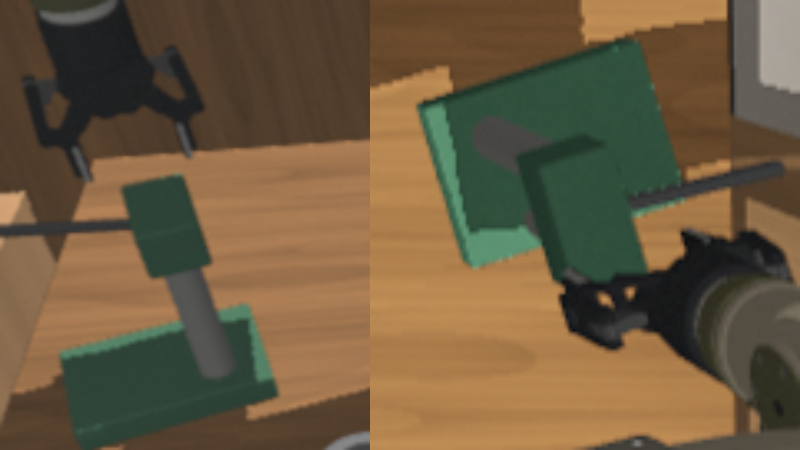

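The green arbor press stands right under the gripper, with its head about 0.24 m high near (0.22,-0.52). So I go straight up first, then across.

```bash
python3 -m pendant '[{"fingers":85,"delta_pos":[0,0,-30],"angular":[0,0,0]},{"fingers":85,"delta_pos":[0,0,-30],"angular":[0,0,0]},{"fingers":85,"delta_pos":[0,0,-30],"angular":[0,0,0]},{"fingers":85,"delta_pos":[0,0,-30],"angular":[0,0,0]},{"fingers":0,"delta_pos":[0,0,-20],"angular":[0,0,0]},{"fingers":0,"delta_pos":[30,-8,0],"angular":[0,0,0]},{"fingers":0,"delta_pos":[35,-8,0],"angular":[0,0,0]},{"fingers":0,"delta_pos":[35,-8,0],"angular":[0,0,0]},{"fingers":0,"delta_pos":[35,-8,0],"angular":[0,0,0]},{"fingers":0,"delta_pos":[35,-8,0],"angular":[0,0,0]},{"fingers":0,"delta_pos":[35,-8,0],"angular":[0,0,0]},{"fingers":0,"delta_pos":[35,-8,0],"angular":[0,0,0]}]' 30
cat >> h.py <<'E'
def st(tgt=None,piv=np.array([.616,-.2043])):
    s=env.get_state(); p=s['tcp_pos']; w,x,y,z=s['orientation']; psi=2*np.arctan2(y,x)
    X=np.array([np.cos(psi),np.sin(psi)]); Y=np.array([np.sin(psi),-np.cos(psi)])
    q=p[:2]-piv
    print('t',round(s['clock'],2),'tcp',(p*1e3).round(1),'yaw',np.degrees(psi).round(1),'tilt',np.round([w,z],3),'F',s['wrist_force'].round(2),'gap',round(s['finger_gap']*1e3,1),'rad/ang',(np.linalg.norm(q)*1e3).round(1),np.degrees(np.arctan2(q[1],q[0]))%360,'j1,j6',s['joint_pos'][[0,5]].round(2))
    if tgt is not None:
        d=(np.array(tgt)-p)*1e3; print('tool delta',(d[:2]@X).round(1),(d[:2]@Y).round(1),(-d[2]).round(1))
E
python3 -c "
from h import *
st([.610,-.276,.163])"
```

```text
clock: 1.3
tcp_pos: [0.3937, -0.4147, 0.3709]
orientation: [-0.0, 0.987, 0.161, -0.0]
wrist_force: [0.3, 0.0, 0.6]
finger_gap: -0.0001
t 1.3 tcp [ 393.7 -414.7  370.9] yaw 18.5 tilt [-0. -0.] F [0.34 0.   0.63] gap -0.1 rad/ang 306.1 223.41571593111863 j1,j6 [-0.95  1.87]
tool delta 249.2 -62.7 207.9
```

```bash
python3 -m pendant '[{"fingers":0,"delta_pos":[40,-10,0],"angular":[0,0,0]},{"fingers":0,"delta_pos":[40,-10,0],"angular":[0,0,0]},{"fingers":0,"delta_pos":[40,-10,20],"angular":[0,0,0]},{"fingers":0,"delta_pos":[40,-10,20],"angular":[0,0,0]},{"fingers":0,"delta_pos":[40,-10,20],"angular":[0,0,0]},{"fingers":0,"delta_pos":[35,-10,20],"angular":[0,0,0]},{"fingers":0,"delta_pos":[0,0,30],"angular":[0,0,0]},{"fingers":0,"delta_pos":[0,0,30],"angular":[0,0,0]},{"fingers":0,"delta_pos":[0,0,20],"angular":[0,0,0]},{"fingers":0,"delta_pos":[0,0,0],"angular":[0,0,0]}]'
python3 -c "
from h import *
st([.610,-.276,.163])"
```

```text
clock: 2.3
tcp_pos: [0.5945, -0.2826, 0.2069]
orientation: [-0.003, 0.987, 0.161, -0.003]
wrist_force: [-0.7, -0.6, -0.7]
finger_gap: -0.0002
t 2.3 tcp [ 594.5 -282.6  206.9] yaw 18.6 tilt [-0.003 -0.003] F [-0.72 -0.59 -0.66] gap -0.2 rad/ang 81.2 254.62623029168844 j1,j6 [-0.57  2.25]
tool delta 16.8 -1.3 43.9
```

```bash
python3 -m pendant '[{"fingers":0,"delta_pos":[17,-1,0],"angular":[0,0,0]},{"fingers":0,"delta_pos":[0,0,22],"angular":[0,0,0]},{"fingers":0,"delta_pos":[0,0,22],"angular":[0,0,0]},{"fingers":0,"delta_pos":[0,0,0],"angular":[0,0,0]},{"fingers":0,"delta_pos":[0,0,0],"angular":[0,0,0]},{"fingers":0,"delta_pos":[0,0,0],"angular":[0,0,0]}]'
python3 - <<'E'
from h import *
st([.610,-.276,.163])
a=snap('scene','s1')[170:260,140:260];b=snap('top','t1')[150:240,310:430]
cv2.imwrite('pics/z3.png',np.hstack([cv2.resize(i,(400,300),interpolation=cv2.INTER_CUBIC) for i in(a,b)]))
E
```

```text
clock: 2.9
tcp_pos: [0.6129, -0.2783, 0.1693]
orientation: [0.001, 0.987, 0.161, 0.001]
wrist_force: [0.3, -0.5, -0.2]
finger_gap: -0.0003
t 2.9 tcp [ 612.9 -278.3  169.3] yaw 18.5 tilt [0.001 0.001] F [ 0.29 -0.48 -0.22] gap -0.3 rad/ang 74.1 267.57452549497566 j1,j6 [-0.55  2.27]
tool delta -2.0 -3.1 6.3
```

View pics/z3.png

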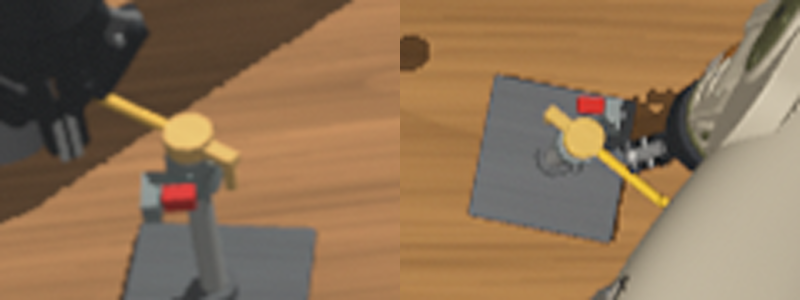

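The picture shows the closed fingers beside the bar on its anticlockwise side, clear of the red plunger. Next, the waypoints of the pushing arc.

```bash
cat > arc.py <<'E'
from h import *
import sys
def arc(a0,a1,step,off=18.,r=60.):
    piv=np.array([616.,-204.3]); s=env.get_state(); w,x,y,z=s['orientation']; psi=2*np.arctan2(y,x)
    X=np.array([np.cos(psi),np.sin(psi)]); Y=np.array([np.sin(psi),-np.cos(psi)]); p=s['tcp_pos'][:2]*1e3
    for a in np.arange(a0,a1,-step):
        t=np.radians(a); q=piv+r*np.array([np.cos(t),np.sin(t)])+off*np.array([-np.sin(t),np.cos(t)])
        d=q-p; print(round(a,1),(d@X).round(1),(d@Y).round(1)); p=q
if __name__=='__main__': st(); arc(*map(float,sys.argv[1:]))
E
python3 arc.py 240 175 5
```

```text
t 3.0 tcp [ 612.9 -278.3  169.2] yaw 18.5 tilt [0.001 0.001] F [-0.5  -0.07 -0.28] gap -0.2 rad/ang 74.1 267.5629218915054 j1,j6 [-0.55  2.27]
240.0 -6.5 -15.9
235.0 -4.5 -3.1
230.0 -4.2 -3.5
225.0 -3.9 -3.8
220.0 -3.6 -4.1
215.0 -3.2 -4.4
210.0 -2.8 -4.7
205.0 -2.4 -4.9
200.0 -1.9 -5.1
195.0 -1.5 -5.3
190.0 -1.0 -5.4
185.0 -0.5 -5.4
180.0 -0.1 -5.5
```

```bash
python3 -m pendant '[{"fingers":0,"delta_pos":[0,0,6],"angular":[0,0,0]},{"fingers":0,"delta_pos":[-3,-8,0],"angular":[0,0,0]},{"fingers":0,"delta_pos":[-3,-8,0],"angular":[0,0,0]},{"fingers":0,"delta_pos":[-2,-2,0],"angular":[0,0,0]},{"fingers":0,"delta_pos":[-2,-2,0],"angular":[0,0,0]},{"fingers":0,"delta_pos":[-2,-2,0],"angular":[0,0,0]},{"fingers":0,"delta_pos":[-2,-2,0],"angular":[0,0,0]},{"fingers":0,"delta_pos":[0,0,0],"angular":[0,0,0]}]'
python3 -c "
from h import *
st()"
```

```text
clock: 3.8
tcp_pos: [0.592, -0.2597, 0.1618]
orientation: [0.001, 0.987, 0.161, 0.001]
wrist_force: [3.6, -0.8, -0.5]
finger_gap: 0.0
t 3.8 tcp [ 592.  -259.7  161.8] yaw 18.6 tilt [0.001 0.001] F [ 3.62 -0.8  -0.46] gap 0.0 rad/ang 60.4 246.59738567982544 j1,j6 [-0.54  2.28]
```

```bash
python3 -m pendant '[{"fingers":0,"delta_pos":[-2,-2,0],"angular":[0,0,0]},{"fingers":0,"delta_pos":[-2,-2,0],"angular":[0,0,0]},{"fingers":0,"delta_pos":[-2,-2,0],"angular":[0,0,0]},{"fingers":0,"delta_pos":[-2,-2,0],"angular":[0,0,0]},{"fingers":0,"delta_pos":[-2,-2,0],"angular":[0,0,0]},{"fingers":0,"delta_pos":[-2,-2,0],"angular":[0,0,0]},{"fingers":0,"delta_pos":[-2,-2,0],"angular":[0,0,0]}]'
python3 arc.py 220 155 5
```

```text
clock: 4.5
tcp_pos: [0.5732, -0.2506, 0.1613]
orientation: [0.0, 0.987, 0.161, -0.0]
wrist_force: [3.4, -1.3, 0.1]
finger_gap: 0.0001
t 4.5 tcp [ 573.2 -250.6  161.3] yaw 18.5 tilt [ 0. -0.] F [ 3.4  -1.28  0.14] gap 0.1 rad/ang 63.1 227.2364637779081 j1,j6 [-0.54  2.28]
220.0 6.1 8.4
215.0 -3.2 -4.4
210.0 -2.8 -4.7
205.0 -2.4 -4.9
200.0 -1.9 -5.1
195.0 -1.5 -5.3
190.0 -1.0 -5.4
185.0 -0.5 -5.4
180.0 -0.1 -5.5
175.0 0.4 -5.4
170.0 0.9 -5.4
165.0 1.4 -5.3
160.0 1.8 -5.2
```

```bash
python3 -m pendant '[{"fingers":0,"delta_pos":[-1.5,-2.4,0],"angular":[0,0,0]},{"fingers":0,"delta_pos":[-1.5,-2.4,0],"angular":[0,0,0]},{"fingers":0,"delta_pos":[-1.3,-2.5,0],"angular":[0,0,0]},{"fingers":0,"delta_pos":[-1.3,-2.5,0],"angular":[0,0,0]},{"fingers":0,"delta_pos":[-1,-2.5,0],"angular":[0,0,0]},{"fingers":0,"delta_pos":[-1,-2.5,0],"angular":[0,0,0]}]'
python3 -c "
from h import *
st()"
```

```text
clock: 5.1
tcp_pos: [0.5614, -0.2389, 0.1612]
orientation: [0.0, 0.987, 0.161, -0.0]
wrist_force: [3.5, -2.8, -0.1]
finger_gap: 0.0002
t 5.1 tcp [ 561.4 -238.9  161.2] yaw 18.5 tilt [ 0. -0.] F [ 3.49 -2.79 -0.07] gap 0.2 rad/ang 64.7 212.37369525011587 j1,j6 [-0.53  2.28]
```

```bash
python3 -m pendant '[{"fingers":0,"delta_pos":[-0.8,-2,0],"angular":[0,0,0]},{"fingers":0,"delta_pos":[-0.7,-2,0],"angular":[0,0,0]},{"fingers":0,"delta_pos":[-0.5,-2,0],"angular":[0,0,0]},{"fingers":0,"delta_pos":[-0.5,-2,0],"angular":[0,0,0]}]'
python3 -c "
from h import *
st()"
python3 -m pendant '[{"fingers":0,"delta_pos":[-0.4,-1.5,0],"angular":[0,0,0]},{"fingers":0,"delta_pos":[-0.2,-1.5,0],"angular":[0,0,0]},{"fingers":0,"delta_pos":[-0.2,-1.5,0],"angular":[0,0,0]}]'
python3 -c "
from h import *
st()"
```

```text
clock: 5.5
tcp_pos: [0.5565, -0.2322, 0.1612]
orientation: [0.0, 0.987, 0.161, -0.0]
wrist_force: [2.3, -3.5, -0.0]
finger_gap: 0.0002
t 5.5 tcp [ 556.5 -232.2  161.2] yaw 18.5 tilt [ 0. -0.] F [ 2.29 -3.54 -0.05] gap 0.2 rad/ang 65.7 205.13086493754506 j1,j6 [-0.53  2.29]
clock: 5.8
tcp_pos: [0.5546, -0.2283, 0.1613]
orientation: [0.0, 0.987, 0.161, 0.0]
wrist_force: [3.4, -4.1, -0.5]
finger_gap: -0.0001
t 5.8 tcp [ 554.6 -228.3  161.3] yaw 18.5 tilt [0. 0.] F [ 3.41 -4.12 -0.5 ] gap -0.1 rad/ang 66.0 201.37915421847453 j1,j6 [-0.52  2.29]
```

```bash
for i in 1; do python3 -m pendant '[{"fingers":0,"delta_pos":[-0.1,-1,0],"angular":[0,0,0]},{"fingers":0,"delta_pos":[-0.1,-1,0],"angular":[0,0,0]},{"fingers":0,"delta_pos":[-0.1,-1,0],"angular":[0,0,0]},{"fingers":0,"delta_pos":[0,0,0],"angular":[0,0,0]}]'; done
python3 - <<'E'
from h import *
st()
a=snap('scene','s2')[170:260,140:260];b=snap('top','t2')[150:240,310:430]
cv2.imwrite('pics/z4.png',np.hstack([cv2.resize(i,(400,300),interpolation=cv2.INTER_CUBIC) for i in(a,b)]))
E
```

```text
clock: 6.2
tcp_pos: [0.5533, -0.2257, 0.1613]
orientation: [0.0, 0.987, 0.161, -0.0]
wrist_force: [2.5, -3.9, -0.6]
finger_gap: -0.0002
t 6.2 tcp [ 553.3 -225.7  161.3] yaw 18.5 tilt [ 0. -0.] F [ 2.53 -3.86 -0.63] gap -0.2 rad/ang 66.3 198.83057964578964 j1,j6 [-0.52  2.3 ]
```

View pics/z4.png

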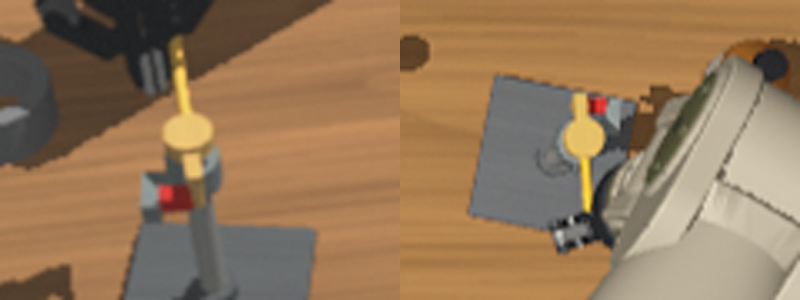

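The heel is now over the red plunger's end, with the bar at about 180°, so this is the start of the spring travel. I continue in small steps.

```bash
python3 -m pendant '[{"fingers":0,"delta_pos":[0,-1,0],"angular":[0,0,0]},{"fingers":0,"delta_pos":[0,-1,0],"angular":[0,0,0]},{"fingers":0,"delta_pos":[0,-1,0],"angular":[0,0,0]}]'
python3 -m pendant '[{"fingers":0,"delta_pos":[0.1,-1,0],"angular":[0,0,0]},{"fingers":0,"delta_pos":[0.1,-1,0],"angular":[0,0,0]}]'
python3 -c "
from h import *
st()"
```

```text
clock: 6.6
tcp_pos: [0.5525, -0.223, 0.1614]
orientation: [0.0, 0.987, 0.161, 0.0]
wrist_force: [4.0, -5.3, -1.1]
finger_gap: 0.0001
clock: 6.8
tcp_pos: [0.5521, -0.2212, 0.1614]
orientation: [0.001, 0.987, 0.161, 0.0]
wrist_force: [4.3, -4.8, -0.7]
finger_gap: 0.0003
t 6.8 tcp [ 552.1 -221.2  161.4] yaw 18.5 tilt [0.001 0.   ] F [ 4.3  -4.75 -0.67] gap 0.3 rad/ang 66.1 194.77815627695668 j1,j6 [-0.52  2.3 ]
```

```bash
python3 -m pendant '[{"fingers":0,"delta_pos":[0.1,-1,0],"angular":[0,0,0]},{"fingers":0,"delta_pos":[0.1,-1,0],"angular":[0,0,0]}]'
python3 -m pendant '[{"fingers":0,"delta_pos":[0.1,-1,0],"angular":[0,0,0]}]'
```

```text
clock: 7.0
tcp_pos: [0.5516, -0.2193, 0.1614]
orientation: [0.001, 0.987, 0.161, 0.0]
wrist_force: [3.8, -5.2, -1.5]
finger_gap: -0.0
clock: 7.1
tcp_pos: [0.5515, -0.2184, 0.1614]
orientation: [0.001, 0.987, 0.161, 0.0]
wrist_force: [1.9, -6.4, -0.2]
finger_gap: -0.0003
```

```bash
python3 -m pendant '[{"fingers":0,"delta_pos":[0.1,-0.8,0],"angular":[0,0,0]}]'
```

```text
clock: 7.2
tcp_pos: [0.5513, -0.2176, 0.1614]
orientation: [0.001, 0.987, 0.161, 0.0]
wrist_force: [3.7, -4.5, -1.1]
finger_gap: 0.0002
```

```bash
python3 -m pendant '[{"fingers":0,"delta_pos":[0.1,-0.8,0],"angular":[0,0,0]}]'; python3 -m pendant '[{"fingers":0,"delta_pos":[0.1,-0.8,0],"angular":[0,0,0]}]'
```

```text
clock: 7.3
tcp_pos: [0.5511, -0.2169, 0.1614]
orientation: [0.001, 0.987, 0.161, 0.0]
wrist_force: [2.6, -5.7, -1.2]
finger_gap: -0.0002
clock: 7.4
tcp_pos: [0.5511, -0.2163, 0.1615]
orientation: [0.001, 0.987, 0.161, 0.0]
wrist_force: [4.7, -6.7, -0.8]
finger_gap: 0.0003
```

```bash
python3 -m pendant '[{"fingers":0,"delta_pos":[0.1,-0.8,0],"angular":[0,0,0]}]'; python3 -c "
from h import *
st()"
```

```text
clock: 7.5
tcp_pos: [0.551, -0.2159, 0.1615]
orientation: [0.001, 0.987, 0.161, 0.0]
wrist_force: [3.7, -8.3, -1.9]
finger_gap: 0.0001
t 7.5 tcp [ 551.  -215.9  161.5] yaw 18.5 tilt [0.001 0.   ] F [ 3.67 -8.26 -1.86] gap 0.1 rad/ang 66.0 190.1494324720549 j1,j6 [-0.51  2.31]
```

Force has risen to 9 N and the tool moves less than commanded, so it is coming up solid. I'll check the plunger in the image.

```bash
python3 -m pendant '[{"fingers":0,"delta_pos":[0,0,0],"angular":[0,0,0]},{"fingers":0,"delta_pos":[0,0,0],"angular":[0,0,0]}]'; python3 - <<'E'
from h import *
st()
for f,n in(('s2','old'),):pass
def red(im):
    h=cv2.cvtColor(im,cv2.COLOR_BGR2HSV); return (((h[...,0]<6)|(h[...,0]>174))&(h[...,1]>190)&(h[...,2]>120)).astype(np.uint8)
for f in('scene0','s2'):
    print(f,red(cv2.imread(f'pics/{f}.png'))[180:250,170:230].sum())
s=snap('scene','s3');t=snap('top','t3')
print('s3',red(s)[180:250,170:230].sum(),'top',[red(i)[160:200,340:390].sum() for i in(cv2.imread('pics/top0.png'),cv2.imread('pics/t2.png'),t)])
st()
E
```

```text
clock: 7.7
tcp_pos: [0.5511, -0.216, 0.1615]
orientation: [0.001, 0.987, 0.161, 0.0]
wrist_force: [3.5, -7.3, -0.8]
finger_gap: 0.0001
t 7.7 tcp [ 551.1 -216.   161.5] yaw 18.5 tilt [0.001 0.   ] F [ 3.49 -7.26 -0.77] gap 0.1 rad/ang 66.0 190.19349792780613 j1,j6 [-0.51  2.31]
scene0 0
s2 0
s3 0 top [np.uint64(26), np.uint64(16), np.uint64(17)]
t 7.8 tcp [ 551.1 -216.   161.5] yaw 18.5 tilt [0.001 0.   ] F [ 4.36 -6.35 -0.63] gap 0.0 rad/ang 66.0 190.18230780665715 j1,j6 [-0.51  2.31]
```

```bash
python3 -m pendant '[{"fingers":0,"delta_pos":[0.1,-0.8,0],"angular":[0,0,0]},{"fingers":0,"delta_pos":[0,0,0],"angular":[0,0,0]}]'; python3 - <<'E'
from h import *
import time
st()
E
```

```text
clock: 8.0
tcp_pos: [0.5511, -0.2156, 0.1616]
orientation: [0.002, 0.987, 0.161, 0.0]
wrist_force: [3.1, -8.8, -2.5]
finger_gap: 0.0002
t 8.0 tcp [ 551.1 -215.6  161.6] yaw 18.5 tilt [0.002 0.   ] F [ 3.05 -8.8  -2.52] gap 0.2 rad/ang 65.9 189.9081723919141 j1,j6 [-0.51  2.31]
```

The extra 0.8 mm step raised the force by about 2 N and moved the tool only 0.4 mm, so the hook is solid. Now I back off, rise and look.

```bash
python3 -m pendant '[{"fingers":0,"delta_pos":[0,5,0],"angular":[0,0,0]},{"fingers":0,"delta_pos":[-2,15,0],"angular":[0,0,0]},{"fingers":0,"delta_pos":[-5,15,0],"angular":[0,0,0]},{"fingers":0,"delta_pos":[0,0,-30],"angular":[0,0,0]},{"fingers":0,"delta_pos":[0,0,-40],"angular":[0,0,0]},{"fingers":40,"delta_pos":[-40,0,-40],"angular":[0,0,-0.15]},{"fingers":40,"delta_pos":[-40,0,-40],"angular":[0,0,-0.15]},{"fingers":40,"delta_pos":[-35,-20,-20],"angular":[0,0,-0.15]},{"fingers":40,"delta_pos":[0,-40,0],"angular":[0,0,-0.15]},{"fingers":40,"delta_pos":[0,-40,0],"angular":[0,0,-0.15]},{"fingers":40,"delta_pos":[0,0,0],"angular":[0,0,-0.15]},{"fingers":40,"delta_pos":[0,0,0],"angular":[0,0,-0.1]}]'; python3 - <<'E'
from h import *
st()
a=snap('scene','s4')[170:260,140:260];b=snap('top','t4')[150:240,310:430]
c=cv2.imread('pics/s4.png')[140:215,340:440];d=cv2.imread('pics/t4.png')[200:275,170:270]
R=lambda i:cv2.resize(i,(400,300),interpolation=cv2.INTER_CUBIC)
cv2.imwrite('pics/z5.png',np.vstack([np.hstack([R(a),R(b)]),np.hstack([R(c),R(d)])]))
E
```

```text
clock: 9.2
tcp_pos: [0.3885, -0.2277, 0.3225]
orientation: [-0.0, 0.787, 0.616, 0.0]
wrist_force: [0.7, -0.2, 0.1]
finger_gap: 0.0403
t 9.2 tcp [ 388.5 -227.7  322.5] yaw 76.1 tilt [-0.  0.] F [ 0.74 -0.2   0.09] gap 40.3 rad/ang 228.7 185.88405274528884 j1,j6 [-0.71  1.1 ]
```

View pics/z5.png

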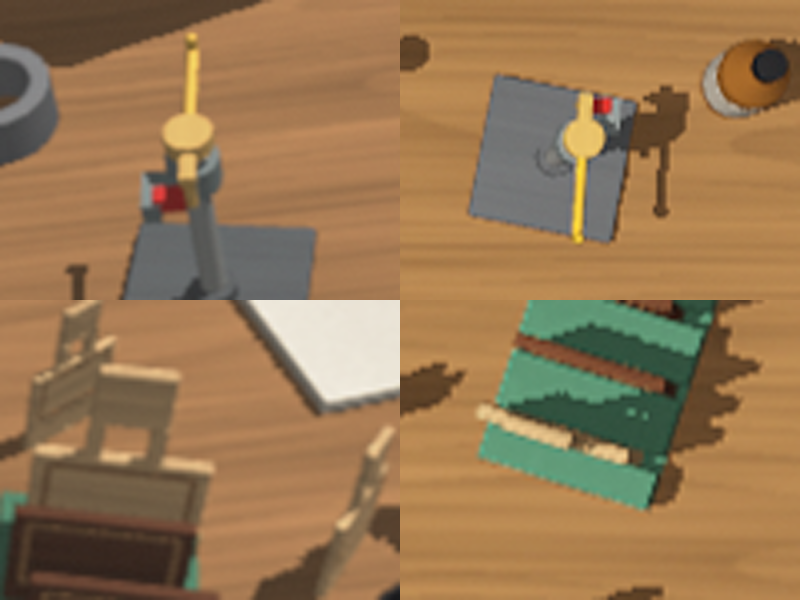

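The bar is now at about 175° and the red plunger is mostly swallowed. The board is undisturbed. Next I locate the board and the bar precisely.

```bash
python3 - <<'E'
from h import *
S=lambda u,v:(u/4+340,(v-300)/4+140); T=lambda u,v:((u-400)/4+170,(v-300)/4+200)
for n,s,t in [('shoulder -y',(35,450),(632,455)),('handle -y',(98,367),(575,438)),('shoulder +y',(213,466),(480,412))]:
    p,e=tri(ray('scene',*S(*s)),ray('top',*T(*t))); print(n,p.round(4),e.round(4))
for z,q in((.175,(100,366)),(.175,(180,374)),(.105,(35,450)),(.105,(213,466))): print(z,onz('scene',*S(*q),z).round(4))
for z,q in((.105,(632,455)),(.175,(575,438)),(.105,(480,412))): print('top',z,onz('top',*T(*q),z).round(4))
# bright pixels of board tops, top view
t=cv2.imread('pics/t4.png'); h=cv2.cvtColor(t,cv2.COLOR_BGR2HSV)[225:245,185:240]
print('pale');
for r in h[...,2]: pass
T3=lambda u,v:((u-400)/3.3333+310,v/3.3333+150); S3=lambda u,v:(u/3.3333+140,v/3.3333+170)
hub=onz('top',*T3(585,138),.181); tip=onz('top',*T3(578,238),.189)
print('hub',hub,'tip',tip,np.degrees(np.arctan2(*(tip-hub)[[1,0]])),np.linalg.norm((tip-hub)[:2]))
hub=onz('scene',*S3(188,130),.181); tip=onz('scene',*S3(192,37),.189)
print('hub',hub,'tip',tip,np.degrees(np.arctan2(*(tip-hub)[[1,0]])),np.linalg.norm((tip-hub)[:2]))
# dark boards tops, top view, rack axis from full images via green mask
g=cv2.cvtColor(t,cv2.COLOR_BGR2HSV); m=((g[...,0]>60)&(g[...,0]<90)&(g[...,1]>80)).astype(np.uint8); m[:,:180]=0; m[:,270:]=0; m[:150]=0; m[270:]=0
(c,wh,a)=cv2.minAreaRect(np.argwhere(m)[:,::-1].astype(np.float32)); print('rack px',c,wh,a,onz('top',*c,.032))
bx=cv2.boxPoints((c,wh,a)); w=[onz('top',*q,.032) for q in bx]; print(np.round(w,4).tolist())
E
```

```text
shoulder -y [0.4884 0.1658 0.1014] 0.0049
handle -y [0.4984 0.1946 0.1747] 0.0033
shoulder +y [0.5174 0.2719 0.1008] 0.0048
0.175 [0.4982 0.1975 0.175 ]
0.175 [0.5118 0.2427 0.175 ]
0.105 [0.4924 0.167  0.105 ]
0.105 [0.5218 0.2723 0.105 ]
top 0.105 [0.4878 0.163  0.105 ]
top 0.175 [0.498  0.1929 0.175 ]
top 0.105 [0.5166 0.2687 0.105 ]
pale
hub [ 0.61496193 -0.20549972  0.181     ] tip [ 0.53539634 -0.19863984  0.189     ] 175.07233571178463 0.07986075671788312
hub [ 0.61906356 -0.20344439  0.181     ] tip [ 0.54237841 -0.19754926  0.189     ] 175.60406278836643 0.07691140493460093
rack px (219.90000915527344, 216.30001831054688) (44.271888732910156, 60.71572494506836) 18.434947967529297 [0.55384634 0.19572639 0.032     ]
[[0.4893, 0.2839, 0.032], [0.6588, 0.2309, 0.032], [0.6187, 0.1071, 0.032], [0.4497, 0.1608, 0.032]]
```

```bash
python3 -c "
from h import *
st([.504,.2185,.20])"
```

```text
t 9.3 tcp [ 389.3 -228.3  322.2] yaw 75.8 tilt [-0.  0.] F [ 0.17  0.3  -0.71] gap 39.9 rad/ang 228.0 186.04354923663874 j1,j6 [-0.71  1.11]
tool delta 461.3 1.7 122.2
```

```bash
python3 -m pendant '[{"fingers":40,"delta_pos":[40,0,0],"angular":[0,0,0.03]},{"fingers":40,"delta_pos":[45,0,0],"angular":[0,0,0]},{"fingers":40,"delta_pos":[45,0,0],"angular":[0,0,0]},{"fingers":40,"delta_pos":[45,0,0],"angular":[0,0,0]},{"fingers":40,"delta_pos":[45,0,0],"angular":[0,0,0]},{"fingers":40,"delta_pos":[45,0,0],"angular":[0,0,0]},{"fingers":40,"delta_pos":[45,0,0],"angular":[0,0,0]},{"fingers":40,"delta_pos":[45,0,0],"angular":[0,0,0]},{"fingers":40,"delta_pos":[45,0,30],"angular":[0,0,0]},{"fingers":40,"delta_pos":[30,0,40],"angular":[0,0,0]},{"fingers":40,"delta_pos":[20,0,40],"angular":[0,0,0]},{"fingers":40,"delta_pos":[0,0,0],"angular":[0,0,0]}]'; python3 -c "
from h import *
st([.504,.2185,.2])"
```

```text
clock: 10.5
tcp_pos: [0.508, 0.203, 0.2078]
orientation: [-0.002, 0.798, 0.603, -0.005]
wrist_force: [-0.7, -0.5, 0.2]
finger_gap: 0.0399
t 10.5 tcp [508.  203.  207.8] yaw 74.2 tilt [-0.002 -0.005] F [-0.67 -0.47  0.22] gap 39.9 rad/ang 421.3 104.84713888361857 j1,j6 [0.23 2.08]
tool delta 13.9 -8.1 7.8
```

```bash
python3 -m pendant '[{"fingers":40,"delta_pos":[0,0,0],"angular":[0,0,0]},{"fingers":40,"delta_pos":[0,0,0],"angular":[0,0,0]},{"fingers":40,"delta_pos":[0,0,0],"angular":[0,0,0]}]'; python3 - <<'E'
from h import *
st([.504,.2185,.141])
a=snap('scene','s5')[110:215,330:470];b=snap('top','t5')[190:295,150:290]
R=lambda i:cv2.resize(i,(400,300),interpolation=cv2.INTER_CUBIC)
cv2.imwrite('pics/z6.png',np.hstack([R(a),R(b)]))
E
```

```text
clock: 10.8
tcp_pos: [0.5122, 0.2011, 0.2164]
orientation: [0.001, 0.799, 0.602, 0.002]
wrist_force: [0.4, -0.6, -0.1]
finger_gap: 0.0402
t 10.8 tcp [512.2 201.1 216.4] yaw 74.0 tilt [0.001 0.002] F [ 0.36 -0.56 -0.09] gap 40.2 rad/ang 418.5 104.36071146649198 j1,j6 [0.23 2.08]
tool delta 14.5 -12.7 75.4
```

View pics/z6.png

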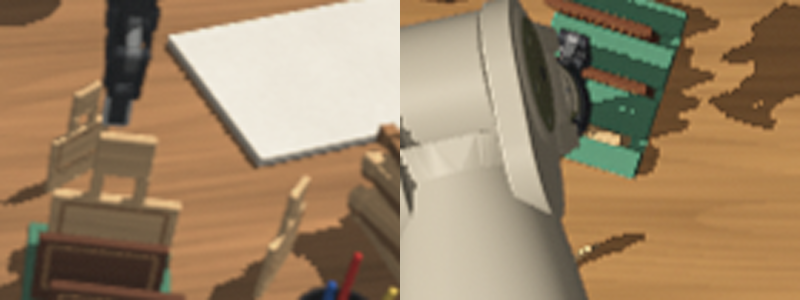

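The fingers hang directly above the handle. Next: centre, descend and grip.

```bash
python3 -m pendant '[{"fingers":40,"delta_pos":[14,-13,0],"angular":[0,0,0]},{"fingers":40,"delta_pos":[0,0,12],"angular":[0,0,0]},{"fingers":40,"delta_pos":[0,0,12],"angular":[0,0,0]},{"fingers":40,"delta_pos":[0,0,0],"angular":[0,0,0]},{"fingers":40,"delta_pos":[0,0,0],"angular":[0,0,0]}]';python3 -c "
from h import *
st([.504,.2185,.141])"
```

```text
clock: 11.4
tcp_pos: [0.5019, 0.2183, 0.1896]
orientation: [-0.0, 0.798, 0.602, -0.001]
wrist_force: [0.1, 0.3, 0.4]
finger_gap: 0.0405
t 11.4 tcp [501.9 218.3 189.6] yaw 74.1 tilt [-0.    -0.001] F [0.09 0.33 0.37] gap 40.5 rad/ang 437.7 105.10383315562699 j1,j6 [0.26 2.11]
tool delta 0.8 1.9 48.6
```

```bash
python3 -m pendant '[{"fingers":40,"delta_pos":[0,2,12],"angular":[0,0,0]},{"fingers":40,"delta_pos":[0,0,12],"angular":[0,0,0]},{"fingers":40,"delta_pos":[0,0,12],"angular":[0,0,0]},{"fingers":40,"delta_pos":[0,0,12],"angular":[0,0,0]},{"fingers":40,"delta_pos":[0,0,0],"angular":[0,0,0]},{"fingers":40,"delta_pos":[0,0,0],"angular":[0,0,0]}]';python3 -c "
from h import *
st([.504,.2185,.141])"
python3 -m pendant '[{"fingers":14,"delta_pos":[0,0,0],"angular":[0,0,0]},{"fingers":8,"delta_pos":[0,0,0],"angular":[0,0,0]},{"fingers":5,"delta_pos":[0,0,0],"angular":[0,0,0]},{"fingers":5,"delta_pos":[0,0,0],"angular":[0,0,0]},{"fingers":5,"delta_pos":[0,0,0],"angular":[0,0,0]},{"fingers":5,"delta_pos":[0,0,0],"angular":[0,0,0]}]' 40;python3 -c "
from h import *
st([.504,.2185,.141])"
```

```text
clock: 12.0
tcp_pos: [0.5038, 0.2183, 0.1417]
orientation: [-0.0, 0.798, 0.603, -0.001]
wrist_force: [-0.5, -0.2, 0.3]
finger_gap: 0.0399
t 12.0 tcp [503.8 218.3 141.7] yaw 74.1 tilt [-0.    -0.001] F [-0.45 -0.19  0.27] gap 39.9 rad/ang 437.2 104.86906255261322 j1,j6 [0.26 2.11]
tool delta 0.3 0.1 0.7
clock: 12.6
tcp_pos: [0.5044, 0.2186, 0.1429]
orientation: [0.0, 0.798, 0.603, 0.0]
wrist_force: [-2.7, 1.3, 5.8]
finger_gap: 0.0097
t 12.6 tcp [504.4 218.6 142.9] yaw 74.1 tilt [0. 0.] F [-2.69  1.33  5.76] gap 9.7 rad/ang 437.4 104.7869740397163 j1,j6 [0.26 2.11]
tool delta -0.2 -0.3 1.9
```

Board gripped (9.7 mm). Now lift straight out.

```bash
python3 -m pendant '[{"fingers":5,"delta_pos":[0,0,-5],"angular":[0,0,0]},{"fingers":5,"delta_pos":[0,0,-10],"angular":[0,0,0]},{"fingers":5,"delta_pos":[0,0,-15],"angular":[0,0,0]},{"fingers":5,"delta_pos":[0,0,-20],"angular":[0,0,0]},{"fingers":5,"delta_pos":[0,0,-20],"angular":[0,0,0]},{"fingers":5,"delta_pos":[0,0,-20],"angular":[0,0,0]},{"fingers":5,"delta_pos":[0,0,-20],"angular":[0,0,0]},{"fingers":5,"delta_pos":[0,0,-20],"angular":[0,0,0]},{"fingers":5,"delta_pos":[0,0,-15],"angular":[0,0,0]},{"fingers":5,"delta_pos":[0,0,0],"angular":[0,0,0]},{"fingers":5,"delta_pos":[0,0,0],"angular":[0,0,0]},{"fingers":5,"delta_pos":[0,0,0],"angular":[0,0,0]}]';python3 -c "
from h import *
st([.470,-.192,.285])"
```

```text
clock: 13.8
tcp_pos: [0.5037, 0.2182, 0.2862]
orientation: [-0.0, 0.798, 0.603, -0.001]
wrist_force: [0.0, -0.8, -1.5]
finger_gap: 0.0091
t 13.8 tcp [503.7 218.2 286.2] yaw 74.1 tilt [-0.    -0.001] F [ 0.03 -0.79 -1.51] gap 9.1 rad/ang 437.1 104.88174450977307 j1,j6 [0.26 2.11]
tool delta -403.8 79.8 1.2
```

```bash
python3 -m pendant '[{"fingers":5,"delta_pos":[-20,5,0],"angular":[0,0,0]},{"fingers":5,"delta_pos":[-35,8,0],"angular":[0,0,0]},{"fingers":5,"delta_pos":[-35,8,0],"angular":[0,0,0]},{"fingers":5,"delta_pos":[-35,8,0],"angular":[0,0,0]},{"fingers":5,"delta_pos":[-35,8,0],"angular":[0,0,0]},{"fingers":5,"delta_pos":[-35,8,0],"angular":[0,0,0]},{"fingers":5,"delta_pos":[-35,7,0],"angular":[0,0,0]},{"fingers":5,"delta_pos":[-35,7,0],"angular":[0,0,0]},{"fingers":5,"delta_pos":[-35,7,0],"angular":[0,0,0]},{"fingers":5,"delta_pos":[-35,7,0],"angular":[0,0,-0.05]},{"fingers":5,"delta_pos":[-35,0,0],"angular":[0,0,-0.07]},{"fingers":5,"delta_pos":[-20,0,0],"angular":[0,0,-0.07]}]';python3 -m pendant '[{"fingers":5,"delta_pos":[0,0,0],"angular":[0,0,0]},{"fingers":5,"delta_pos":[0,0,0],"angular":[0,0,0]},{"fingers":5,"delta_pos":[0,0,0],"angular":[0,0,0]}]';python3 -c "
from h import *
st([.4880,-.1935,.204])"
```

```text
clock: 15.0
tcp_pos: [0.4707, -0.1798, 0.286]
orientation: [-0.001, 0.737, 0.676, -0.001]
wrist_force: [1.3, 0.9, -1.0]
finger_gap: 0.0091
clock: 15.3
tcp_pos: [0.4716, -0.1768, 0.2868]
orientation: [-0.001, 0.737, 0.676, -0.0]
wrist_force: [-0.7, -0.1, -1.5]
finger_gap: 0.0093
t 15.3 tcp [ 471.6 -176.8  286.8] yaw 85.0 tilt [-0.001 -0.   ] F [-0.75 -0.11 -1.49] gap 9.3 rad/ang 147.0 169.19952476128068 j1,j6 [-0.52  1.14]
tool delta -15.3 17.8 82.8
```

```bash
python3 -m pendant '[{"fingers":5,"delta_pos":[-15,0,0],"angular":[0,0,0]},{"fingers":5,"delta_pos":[0,0,20],"angular":[0,0,0]},{"fingers":5,"delta_pos":[0,0,20],"angular":[0,0,0]},{"fingers":5,"delta_pos":[0,0,20],"angular":[0,0,0]},{"fingers":5,"delta_pos":[0,10,12],"angular":[0,0,0]},{"fingers":5,"delta_pos":[0,8,11],"angular":[0,0,0]},{"fingers":5,"delta_pos":[0,0,0],"angular":[0,0,0]},{"fingers":5,"delta_pos":[0,0,0],"angular":[0,0,0]},{"fingers":5,"delta_pos":[0,0,0],"angular":[0,0,0]}]';python3 - <<'E'
from h import *
st([.5707,-.2005,.204])
s=snap('scene','s6');t=snap('top','t6')
a=s[120:240,120:280];b=t[150:270,300:460]
R=lambda i:cv2.resize(i,(400,300),interpolation=cv2.INTER_CUBIC)
cv2.imwrite('pics/z7.png',np.vstack([cv2.resize(s[130:235,140:250],(550,525),interpolation=cv2.INTER_CUBIC)]))
# predicted hole centre & corners in scene
p=env.get_state()['tcp_pos']; h=p-[0,0,.024]
Y=np.array([-.0837,.9965,0])
f=lambda P:tuple(np.round((np.array(px('scene',P))-[140,130])*5,0))
print('hole',f(h),[f(h+a*.014*Y+[0,0,b*.014]) for a in(-1,1) for b in(-1,1)],'TCP',f(p))
piv=np.array([.6165,-.2043,.175]);u=np.array([-.9965,.0837,0]); print('tip',f(piv+.08*u),f(piv+.08*u+[0,0,.014]),'hub',f(piv+[0,0,.006]))
E
```

```text
clock: 16.2
tcp_pos: [0.4889, -0.1944, 0.205]
orientation: [0.001, 0.737, 0.676, 0.0]
wrist_force: [-0.3, 0.4, -1.0]
finger_gap: 0.0094
t 16.2 tcp [ 488.9 -194.4  205. ] yaw 85.0 tilt [0.001 0.   ] F [-0.3   0.38 -1.04] gap 9.4 rad/ang 127.5 175.54096901510616 j1,j6 [-0.53  1.13]
tool delta 1.0 82.1 1.0
hole (np.float64(293.0), np.float64(187.0)) [(np.float64(266.0), np.float64(214.0)), (np.float64(259.0), np.float64(169.0)), (np.float64(327.0), np.float64(205.0)), (np.float64(320.0), np.float64(160.0))] TCP (np.float64(287.0), np.float64(148.0))
tip (np.float64(291.0), np.float64(270.0)) (np.float64(287.0), np.float64(247.0)) hub (np.float64(280.0), np.float64(391.0))
```

View pics/z7.png

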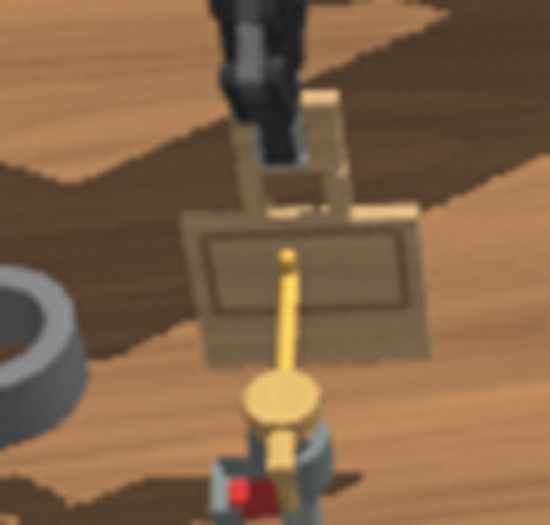

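The hole centre in the image, (294,188) in the crop, matches its prediction, and the hook tip lines up laterally. I insert slowly along the bar.

```bash
python3 -m pendant '[{"fingers":5,"delta_pos":[1,6,1],"angular":[0,0,0]},{"fingers":5,"delta_pos":[0,6,0],"angular":[0,0,0]},{"fingers":5,"delta_pos":[0,6,0],"angular":[0,0,0]},{"fingers":5,"delta_pos":[0,6,0],"angular":[0,0,0]},{"fingers":5,"delta_pos":[0,5,0],"angular":[0,0,0]},{"fingers":5,"delta_pos":[0,4,0],"angular":[0,0,0]}]';python3 -c "
from h import *
st([.5707,-.2005,.204])"
python3 -m pendant '[{"fingers":5,"delta_pos":[0,4,0],"angular":[0,0,0]},{"fingers":5,"delta_pos":[0,4,0],"angular":[0,0,0]},{"fingers":5,"delta_pos":[0,4,0],"angular":[0,0,0]}]';python3 -c "
from h import *
st([.5707,-.2005,.204])"
```

```text
clock: 16.9
tcp_pos: [0.5219, -0.1961, 0.2031]
orientation: [-0.0, 0.737, 0.676, -0.0]
wrist_force: [0.1, -0.1, -1.5]
finger_gap: 0.009
t 16.9 tcp [ 521.9 -196.1  203.1] yaw 85.0 tilt [-0. -0.] F [ 0.08 -0.13 -1.46] gap 9.0 rad/ang 94.4 175.02207929116778 j1,j6 [-0.5   1.15]
tool delta -0.1 49.0 -0.9
clock: 17.2
tcp_pos: [0.5336, -0.1971, 0.2032]
orientation: [-0.0, 0.737, 0.676, -0.0]
wrist_force: [0.6, 0.0, -0.8]
finger_gap: 0.0091
t 17.2 tcp [ 533.6 -197.1  203.2] yaw 85.0 tilt [-0. -0.] F [ 0.64  0.03 -0.78] gap 9.1 rad/ang 82.7 175.0241820806111 j1,j6 [-0.49  1.16]
tool delta -0.1 37.3 -0.8
```

```bash
python3 -m pendant '[{"fingers":5,"delta_pos":[0,4,-1],"angular":[0,0,0]},{"fingers":5,"delta_pos":[0,4,0],"angular":[0,0,0]},{"fingers":5,"delta_pos":[0,4,0],"angular":[0,0,0]}]';python3 -m pendant '[{"fingers":5,"delta_pos":[0,6,0],"angular":[0,0,0]},{"fingers":5,"delta_pos":[0,6,0],"angular":[0,0,0]},{"fingers":5,"delta_pos":[0,6,0],"angular":[0,0,0]},{"fingers":5,"delta_pos":[0,4,0],"angular":[0,0,0]},{"fingers":5,"delta_pos":[0,2,0],"angular":[0,0,0]},{"fingers":5,"delta_pos":[0,0,0],"angular":[0,0,0]},{"fingers":5,"delta_pos":[0,0,0],"angular":[0,0,0]}]';python3 - <<'E'
from h import *
st([.5707,-.2005,.189])
s=snap('scene','s7');t=snap('top','t7')
R=lambda i:cv2.resize(i,(400,300),interpolation=cv2.INTER_CUBIC)
cv2.imwrite('pics/z8.png',np.hstack([R(s[150:240,140:260]),R(t[150:240,310:430])]))
E
```

```text
clock: 17.5
tcp_pos: [0.5456, -0.1982, 0.2044]
orientation: [0.0, 0.737, 0.676, 0.0]
wrist_force: [0.0, -0.8, -2.1]
finger_gap: 0.0092
clock: 18.2
tcp_pos: [0.569, -0.2002, 0.2042]
orientation: [-0.0, 0.737, 0.676, -0.0]
wrist_force: [-0.2, 0.7, -1.2]
finger_gap: 0.0095
t 18.2 tcp [ 569.  -200.2  204.2] yaw 85.0 tilt [-0. -0.] F [-0.17  0.7  -1.19] gap 9.5 rad/ang 47.1 175.0088132398198 j1,j6 [-0.47  1.19]
tool delta -0.2 1.7 15.2
```

View pics/z8.png

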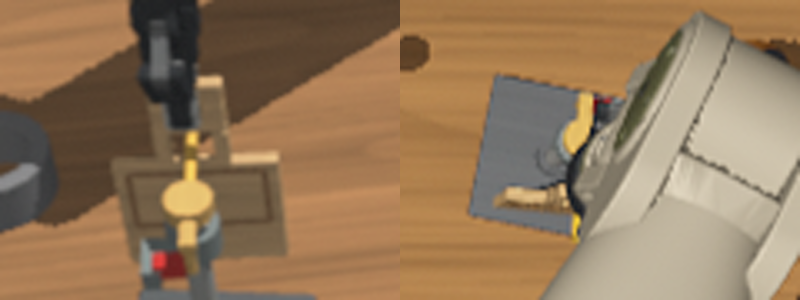

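The bar passes through the hole. Now I lower until the board's weight comes off the wrist.

```bash
python3 -m pendant '[{"fingers":5,"delta_pos":[0,0,4],"angular":[0,0,0]},{"fingers":5,"delta_pos":[0,0,4],"angular":[0,0,0]},{"fingers":5,"delta_pos":[0,0,3],"angular":[0,0,0]},{"fingers":5,"delta_pos":[0,0,0],"angular":[0,0,0]}]';python3 -m pendant '[{"fingers":5,"delta_pos":[0,0,1],"angular":[0,0,0]},{"fingers":5,"delta_pos":[0,0,1],"angular":[0,0,0]}]'; python3 -m pendant '[{"fingers":5,"delta_pos":[0,0,0.7],"angular":[0,0,0]},{"fingers":5,"delta_pos":[0,0,0],"angular":[0,0,0]}]'
```

```text
clock: 18.7
tcp_pos: [0.5687, -0.2, 0.1925]
orientation: [-0.001, 0.737, 0.676, -0.0]
wrist_force: [0.3, 0.3, -0.4]
finger_gap: 0.0095
clock: 18.9
tcp_pos: [0.5693, -0.2003, 0.1913]
orientation: [0.0, 0.737, 0.676, 0.0]
wrist_force: [-0.9, -0.3, -1.0]
finger_gap: 0.0099
clock: 19.1
tcp_pos: [0.5692, -0.2002, 0.1905]
orientation: [0.0, 0.737, 0.676, -0.0]
wrist_force: [0.3, -0.4, -1.6]
finger_gap: 0.0098
```

```bash
for i in 1; do python3 -m pendant '[{"fingers":5,"delta_pos":[0,0,0.7],"angular":[0,0,0]},{"fingers":5,"delta_pos":[0,0,0],"angular":[0,0,0]}]';done; python3 -m pendant '[{"fingers":5,"delta_pos":[0,0,0.7],"angular":[0,0,0]},{"fingers":5,"delta_pos":[0,0,0],"angular":[0,0,0]}]'; python3 -m pendant '[{"fingers":5,"delta_pos":[0,0,0],"angular":[0,0,0]}]'
```

```text
clock: 19.3
tcp_pos: [0.5692, -0.2002, 0.1898]
orientation: [0.0, 0.737, 0.676, -0.0]
wrist_force: [-0.5, -0.1, -0.3]
finger_gap: 0.0094
clock: 19.5
tcp_pos: [0.5692, -0.2002, 0.1891]
orientation: [0.0, 0.737, 0.676, -0.0]
wrist_force: [-0.8, -0.5, -1.1]
finger_gap: 0.0094
clock: 19.6
tcp_pos: [0.5692, -0.2002, 0.1892]
orientation: [0.0, 0.737, 0.676, -0.0]
wrist_force: [-0.3, -0.1, -2.3]
finger_gap: 0.0094
```

```bash
python3 -m pendant '[{"fingers":5,"delta_pos":[0,0,0.6],"angular":[0,0,0]},{"fingers":5,"delta_pos":[0,0,0],"angular":[0,0,0]}]'; python3 -m pendant '[{"fingers":5,"delta_pos":[0,0,0.6],"angular":[0,0,0]},{"fingers":5,"delta_pos":[0,0,0],"angular":[0,0,0]}]'; python3 -m pendant '[{"fingers":5,"delta_pos":[0,0,0],"angular":[0,0,0]}]'
```

```text
clock: 19.8
tcp_pos: [0.5693, -0.2003, 0.1888]
orientation: [0.0, 0.737, 0.676, 0.0]
wrist_force: [-0.9, -0.2, 0.2]
finger_gap: 0.0097
clock: 20.0
tcp_pos: [0.5693, -0.2003, 0.1886]
orientation: [0.0, 0.737, 0.676, 0.0]
wrist_force: [-0.9, 0.7, 3.6]
finger_gap: 0.0097
clock: 20.1
tcp_pos: [0.5693, -0.2003, 0.1886]
orientation: [0.0, 0.737, 0.676, 0.0]
wrist_force: [-1.3, -0.9, 4.4]
finger_gap: 0.0098
```

Contact made at z = 0.1886 as expected. I ease off 0.5 mm and open the fingers gradually.

```bash
python3 -m pendant '[{"fingers":5,"delta_pos":[0,0,-0.5],"angular":[0,0,0]},{"fingers":5,"delta_pos":[0,0,0],"angular":[0,0,0]},{"fingers":11,"delta_pos":[0,0,0],"angular":[0,0,0]},{"fingers":13,"delta_pos":[0,0,0],"angular":[0,0,0]},{"fingers":16,"delta_pos":[0,0,0],"angular":[0,0,0]},{"fingers":20,"delta_pos":[0,0,0],"angular":[0,0,0]},{"fingers":25,"delta_pos":[0,0,0],"angular":[0,0,0]},{"fingers":30,"delta_pos":[0,0,0],"angular":[0,0,0]},{"fingers":30,"delta_pos":[0,0,0],"angular":[0,0,0]}]' 20; python3 - <<'E'
from h import *
st()
E
python3 -m pendant '[{"fingers":30,"delta_pos":[0,0,-4],"angular":[0,0,0]},{"fingers":30,"delta_pos":[0,0,-8],"angular":[0,0,0]},{"fingers":30,"delta_pos":[0,0,-12],"angular":[0,0,0]},{"fingers":30,"delta_pos":[0,0,-20],"angular":[0,0,0]}]'
```

```text
clock: 21.0
tcp_pos: [0.5692, -0.2003, 0.1884]
orientation: [0.0, 0.737, 0.676, -0.0]
wrist_force: [-0.5, -0.5, -0.7]
finger_gap: 0.0299
t 21.0 tcp [ 569.2 -200.3  188.4] yaw 85.0 tilt [ 0. -0.] F [-0.55 -0.46 -0.65] gap 29.9 rad/ang 47.0 175.05778551612678 j1,j6 [-0.47  1.19]
clock: 21.4
tcp_pos: [0.5688, -0.2, 0.2329]
orientation: [-0.001, 0.737, 0.676, -0.0]
wrist_force: [-0.0, -0.5, -0.1]
finger_gap: 0.0299
```

```bash
python3 -m pendant '[{"fingers":30,"delta_pos":[0,0,-30],"angular":[0,0,0]},{"fingers":30,"delta_pos":[0,0,-30],"angular":[0,0,0]},{"fingers":30,"delta_pos":[0,-30,-20],"angular":[0,0,0]},{"fingers":30,"delta_pos":[0,-40,0],"angular":[0,0,0]},{"fingers":30,"delta_pos":[0,-40,0],"angular":[0,0,0]},{"fingers":30,"delta_pos":[0,-40,0],"angular":[0,0,0]},{"fingers":30,"delta_pos":[0,0,0],"angular":[0,0,0]},{"fingers":30,"delta_pos":[0,0,0],"angular":[0,0,0]},{"fingers":30,"delta_pos":[0,0,0],"angular":[0,0,0]},{"fingers":30,"delta_pos":[0,0,0],"angular":[0,0,0]},{"fingers":30,"delta_pos":[0,0,0],"angular":[0,0,0]},{"fingers":30,"delta_pos":[0,0,0],"angular":[0,0,0]}]'; python3 - <<'E'
from h import *
st()
s=snap('scene','s8')
for _ in range(6): t=snap('top','t8')
s2=snap('scene','s9'); print('motion',cv2.absdiff(s,s2)[140:260,140:260].max())
R=lambda i:cv2.resize(i,(400,300),interpolation=cv2.INTER_CUBIC)
cv2.imwrite('pics/z9.png',np.hstack([R(s2[150:240,140:260]),R(t[150:240,310:430])]))
E
```

```text
clock: 22.6
tcp_pos: [0.4203, -0.1873, 0.3121]
orientation: [-0.0, 0.737, 0.676, -0.0]
wrist_force: [-0.6, -0.3, 0.3]
finger_gap: 0.0304
t 22.6 tcp [ 420.3 -187.3  312.1] yaw 85.0 tilt [-0. -0.] F [-0.57 -0.28  0.3 ] gap 30.4 rad/ang 196.4 175.02258719448784 j1,j6 [-0.59  1.06]
motion 56
```

View pics/z9.png

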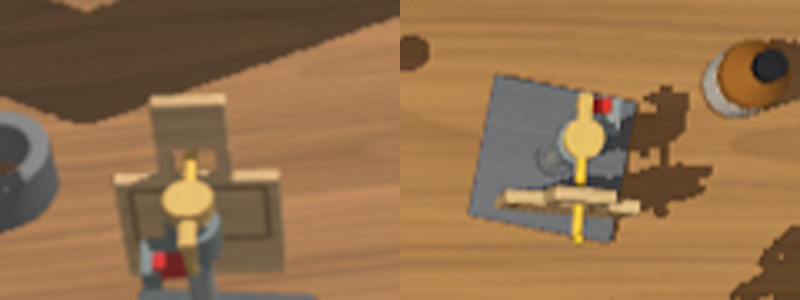

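The board hangs upright at mid-bar, hook unchanged. I let any swing die out, then check for motion and compare the bystanders with the first picture.

```bash
python3 -m pendant '[{"fingers":30,"delta_pos":[0,0,0],"angular":[0,0,0]},{"fingers":30,"delta_pos":[0,0,0],"angular":[0,0,0]},{"fingers":30,"delta_pos":[0,0,0],"angular":[0,0,0]},{"fingers":30,"delta_pos":[0,0,0],"angular":[0,0,0]},{"fingers":30,"delta_pos":[0,0,0],"angular":[0,0,0]},{"fingers":30,"delta_pos":[0,0,0],"angular":[0,0,0]},{"fingers":30,"delta_pos":[0,0,0],"angular":[0,0,0]},{"fingers":30,"delta_pos":[0,0,0],"angular":[0,0,0]},{"fingers":30,"delta_pos":[0,0,0],"angular":[0,0,0]},{"fingers":30,"delta_pos":[0,0,0],"angular":[0,0,0]},{"fingers":30,"delta_pos":[0,0,0],"angular":[0,0,0]},{"fingers":30,"delta_pos":[0,0,0],"angular":[0,0,0]}]' >/dev/null; python3 - <<'E'
from h import *
def mot(n=4):
    ims=[env.read_camera('scene').copy() for _ in range(n)]
    d=[cv2.absdiff(ims[0],i)[150:240,160:235] for i in ims[1:]]; print('motion',[(int(x.max()),int((x>12).sum())) for x in d]); return ims[-1]
s=mot(8); print('vs s9',int((cv2.absdiff(s,cv2.imread('pics/s9.png'))[150:240,160:235]>12).sum()))
g=cv2.absdiff(s,cv2.imread('pics/scene0.png')).max(2)
for n,(x,y,w,h) in dict(rackdark=(335,190,62,62),tape=(115,180,45,40),punch=(268,248,30,42),shears=(285,270,42,60),penpot=(425,195,45,65),oil=(108,250,40,52)).items(): print(n,int((g[y:y+h,x:x+w]>40).sum()))
b=[cv2.imread('pics/t4.png'),env.read_camera('top')]
print('hook change top',int((cv2.absdiff(*b)[178:200,345:400].max(2)>40).sum()))
# hole z: handle top row of board in scene -> plane of board at radius 46
H=onz('scene',190/3.333+140,97/3.333+150,.221); print('handle top at z .221:',H.round(4)); st()
E
```

```text
motion [(4, 0), (4, 0), (4, 0), (3, 0), (4, 0), (5, 0), (4, 0)]
vs s9 0
rackdark 167
tape 210
punch 0
shears 0
penpot 0
oil 86
hook change top 2
handle top at z .221: [ 0.5701 -0.1961  0.221 ]
t 24.65 tcp [ 419.8 -187.2  312.5] yaw 85.0 tilt [ 0. -0.] F [0.86 0.46 1.  ] gap 30.4 rad/ang 197.0 175.0264414187513 j1,j6 [-0.59  1.06]
```

Still, and the hook is unchanged. The tape, oil and rack patches differ from the first picture, most likely because of moving shadows and the removed board. Handing in.

```bash
python3 -c "
from workcell import env
print(env.hand_in())"
```

```text
the job is handed in; nothing more can be done
None
```

The hook is turned home and the pale board hangs on it by its hole. The job was handed in at about 24.7 s; the hand-in gives no verdict.

- **Hook:** I pushed it clockwise with the closed fingers until it came up solid at about 175° in the world frame. Measured wrist force stayed below about 10 N against the 16 N limit.
- **Board:** I gripped it by the handle, lifted it out of the rack and passed its hole over the upturned end without contact. I lowered it until the bar took the weight, with about 4 to 6 N on the hook, then released it and drew clear.

**Last checks:**
- **Board at rest:** the images show it upright near mid-bar and motionless over the last 0.35 s of frames.
- **Hook and plunger:** the hook had not moved since it was turned home. I judged the plunger in by eye and from the solid stop; my red-pixel count for it was inconclusive (no pixels matched in the scene view).
- **Bystanders:** punch, shears and pen pot show no change. The tape, oil and rack patches did differ from the first picture, which I put down to moving shadows and the removed board. I did not measure their positions again.
- **Camera disagreement:** the two cameras differed by about 3 to 4 mm on the hook's position, well inside the 28 mm tolerance.

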